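# Fill and cover the chocolate melter

### The arm

A 7-joint arm with a two-finger parallel gripper is mounted at the origin on the work surface. World frame = base frame: x ahead of the robot, y to its left, z up, the work surface at z = 0. Lengths are in m, angles in rad, forces in N, time in s.
With the tool pointing down it reaches from about 0.4 to 0.9 m from the base axis. Payload 5.6 kg.
Tool frame: the origin (TCP) lies midway between the tips of the shut fingers; the grasp point (between the pads) lies 19 mm behind it; z points along the fingers, y is the line along which they close (so a half turn about z gives the same grasp; the last joint's range is limited). The gripper opens to 92 mm and grips with 3 to 60 N. Pads are 20 mm wide; open, the fingers measure 128 mm over their backs; the gripper's body (75 mm by 189 mm) begins 69 mm behind the grasp point.
Start: joints at [-1.348, 0.468, -0.012, 1.603, 0.006, 1.071, -0.056], TCP at [0.171, 0.627, 0.215] pointing down, gripper open.
Joint ranges: [-2.53, 2.53], [-0.31, 2.02], [-1.57, 1.55], [0.28, 2.44], [-1.29, 4.43], [0.15, 1.84], [-2.92, 2.92]. Speed limits (rad/s): [2.57, 2.57, 3.14, 3.14, 3.14, 3.14, 3.14].

### API

Orientations are given as a unit quaternion [w, x, y, z].
In Python, from cell import ctrl, imaging, ticket, nets gives the robot as it stands.
- The arm moves only by the tool carry_out, never from a script. Its argument "deltas" is a list that holds one entry, the list of rows, each a list of 7 numbers: the closure in counts, from 0 (fully open) to 255 (shut), then the shift along the world's x, y, z in mm, then the turn, a rotation vector about the world's x, y, z in rad. In form: [[[claw, tx, ty, tz, wx, wy, wz], ...]]. A call has 1 to 20 rows; each row shifts and turns the commanded pose from where the row before left it; what a row does not reach is not made up. A row lasts 1/10 s, in which the tool goes at most 50 mm and 8.59 degrees, less where a joint would pass 70% of its speed; a pose out of reach is approached as far as the arm can. A call with a gripper value outside its range is refused whole. The fingers move at their own pace and stop on an object; "newtons" is the grip in N (left out, the last holds). Time passes only in rows, so rows that do not move let the fingers close. It gives the time, the measured TCP pose, the force, the opening and the grip force at its end, in the units of the state.
- ctrl.get_state(): the state, without advancing time (a new reading comes with each control period).
- imaging.capture(name): name is "scene" or "top" or "wrist"; returns the picture (480x640x3 uint8, blue, green, red); there is no depth.
- imaging.camera_params(name): a dict with "vertical_fov" (degrees; the focal length in pixels is half the picture's height over the tangent of half this angle, whatever the lens; pixels are square), "cx", "cy" (the principal point, pixels), "rvec" (rotation vector, rad) and "tvec" (3), from world to camera coordinates, as OpenCV has them. Camera axes: x right, y down, z forward; pixel columns grow to the right and rows downward; lengths in m; the calibration is good to about 2 mm. A picture is of the moment at which its call begins: read the wrist's pose just before it. camera_params takes no time and is no camera call; for the wrist camera it gives the pose at the moment of the call.
- ticket.finish_job(): hands the job in; it is judged then, once.
Trained networks look in the newest picture that a camera, given by its name, has taken for a name from the list of things; names that differ only in an ending like _2 or _b are one class to them, and where a whole thing is asked for, a point or a joint stands for the part that bears it (a point fixed in the world has none). Each returns a list of dicts, best first, with "confidence" (0 to 1); they miss things now and then, are a little off and sometimes report something else, mostly with a low value. They report only what shows in the picture. A call takes as long as a camera call.
- nets.recognise(name, camera): "point" ([x, y, z] in m, in world coordinates, good to about 4 mm: the middle of the surface that is visible of it).
- nets.masks_of(name, camera): "region" (480x640 bool, what is visible of it).
- nets.pinpoint(name, camera): "point" ([x, y, z] in m, in world coordinates, good to about 4 mm: a listed point, or the origin of a listed thing).
The state is a dict: "clock": time; "q": joint angles; "joint_vel": joint speeds; "joint_efforts": joint torques, N m; "tcp_pos": TCP position; "orientation": TCP orientation; "ft_force": force on the tool from outside, world axes, zero at the start; "ft_torque": the same for the moment, N m; "opening": opening from 0.0 (shut) to 1.0 (fully open); "grasp_force": force on a finger pad.
Only numpy, scipy, OpenCV 4.12 (cv2) and the standard library are available. Lean on these libraries where they do the work, as an engineer would, in place of code of your own. Each camera call takes 0.05 s, during which the arm holds its last target. There are 200 camera calls.

### The job

Get the chocolate melting: turn the melter's ball knob from off up to the melt mark (three studs) and, with it left there, use the scraper block to push every piece of broken chocolate off the marble slab into the tank, never touching the chocolate with the fingers. Once it is all in, lay the scraper back down flat in the middle of its mat, turn the knob back down to the hold mark (two studs), and put the lid squarely over the tank. Leave the jar and the ramekin where they are.

Things in the scene. Friction and masses are not known exactly. Their poses are not given: they have to be found in the camera images.
- station: fixed steel chocolate melting station, 240 mm deep (its x, away from the robot), 520 mm long (its y, to the robot's left). Along y: slab 0 to 270 mm, tank -122 to 0, control deck -240 to -130 with the knob at x 0, y -185. Slab and deck tops are 75 mm above the bench. Origin at bench height under the middle of the slab's spill edge
- spill_edge (a point): middle of the marble slab's open edge, at the slab's top, over the tank; axes as the station's. The slab spans x -105 to 105 mm, y 0 to 270 mm from here; rails stand 12 mm above it on both long sides (15 mm thick) and at the y = 270 end. At y = 0 it drops straight into the tank
- tank_floor (a point): centre of the tank's flat floor, 12 mm above the bench and 63 mm below the slab; axes as the station's. The tank measures 210 mm (x) by 122 mm (y) inside; one wall is the slab's side, the other three rise to 87 mm above the bench (side walls 15 mm thick, level with the slab rails)
- knob_ball (a point): centre of the knob's ball, 47 mm above the deck, 122 mm above the bench. The ball is 44 mm across, black, polished, slippery (friction about 0.35), on a 16 mm stem over a white disc 62 mm across with a black pointer; fingers slide off unless they close across its widest part, at this height; about 30 N of grip holds it
- knob (a joint): knob angle in rad, 0 to 3.0, growing clockwise seen from above; 0.12 N m of friction, stays where it is left. At 0 the pointer points to the station's -x side (the robot). Groups of black studs round the disc: one stud at 0 = off, two studs at 1.2 = hold, three studs at 2.4 = melt
- scraper: scraper block: a square beech bar 120 mm long (its x), 50 x 50 mm in section, thin steel edges, about 0.2 kg; any long face can go down. Origin at the centre of the face that is underneath at the start. It can be pinched across its 50 mm. It pushes chocolate along even when it runs 1 to 4 mm above the slab
- scraper_center (a point): centre of the scraper block, 25 mm above whatever it lies on
- lid: lid of the tank, lying on the bench to the right of the station at the start: a bare metal plate 230 mm (its x) x 132 mm x 6 mm, 0.3 kg, with a wooden bar handle on top. Origin at the centre of its underside. On the tank it lies flat on the side walls and end wall, 87 mm above the bench, its length along the station's x
- lid_handle (a point): middle of the lid's handle, 24 mm above the plate's underside: a bar 90 mm long (the lid's x), 22 mm wide, rising from the plate's top (6 mm) to 42 mm above its underside
- mat: thin black rubber mat, 200 mm (its x) x 150 mm, 1 mm thick, flat on the bench to the left of the slab; origin at its centre: the scraper's place
- choc0: a square of broken chocolate, 24 x 24 mm and 11 mm thick, dark brown; origin at the centre of its underside; starts somewhere on the slab, or is absent
- choc1: a square of broken chocolate, 24 x 24 mm and 11 mm thick, dark brown; origin at the centre of its underside; starts somewhere on the slab, or is absent
- choc2: a square of broken chocolate, 24 x 24 mm and 11 mm thick, dark brown; origin at the centre of its underside; starts somewhere on the slab, or is absent
- choc3: a square of broken chocolate, 24 x 24 mm and 11 mm thick, dark brown; origin at the centre of its underside; starts somewhere on the slab, or is absent
- choc4: a square of broken chocolate, 24 x 24 mm and 11 mm thick, dark brown; origin at the centre of its underside; starts somewhere on the slab, or is absent
- choc5: a double square of broken chocolate, 46 mm long (its x), 24 mm wide, 11 mm thick, dark brown; origin at the centre of its underside; starts somewhere on the slab, or is absent
- choc6: a double square of broken chocolate, 46 mm long (its x), 24 mm wide, 11 mm thick, dark brown; origin at the centre of its underside; starts somewhere on the slab, or is absent
- choc7: a double square of broken chocolate, 46 mm long (its x), 24 mm wide, 11 mm thick, dark brown; origin at the centre of its underside; starts somewhere on the slab, or is absent
- jar: storage jar of cream-coloured stock, 90 mm across, about 140 mm high; leave alone; origin at its underside
- ramekin: small white ramekin, 72 mm across, 45 mm high; leave alone; origin at its underside

How it is judged:
On the way, in this order (a step that is already met when the one before it is completed fails the run):
1. the knob is at the melt mark (2.4 rad within 0.17) (value of joint knob between 2.23 and 2.57 rad), for 0.4 s.
2. every piece of chocolate lies in the tank, the knob still at melt (all of step 1 and x of choc0 in the frame of station between -0.106 and 0.106 m and y of choc0 in the frame of station between -0.124 and 0.002 m and z of each of choc0, choc1, choc2, choc3, choc4, choc5, choc6, choc7 in the frame of station below 0.062 m and x of choc1 in the frame of station between -0.106 and 0.106 m and y of choc1 in the frame of station between -0.124 and 0.002 m and x of choc2 in the frame of station between -0.106 and 0.106 m and y of choc2 in the frame of station between -0.124 and 0.002 m and x of choc3 in the frame of station between -0.106 and 0.106 m and y of choc3 in the frame of station between -0.124 and 0.002 m and x of choc4 in the frame of station between -0.106 and 0.106 m and y of choc4 in the frame of station between -0.124 and 0.002 m and x of choc5 in the frame of station between -0.106 and 0.106 m and y of choc5 in the frame of station between -0.124 and 0.002 m and x of choc6 in the frame of station between -0.106 and 0.106 m and y of choc6 in the frame of station between -0.124 and 0.002 m and x of choc7 in the frame of station between -0.106 and 0.106 m and y of choc7 in the frame of station between -0.124 and 0.002 m), for 0.3 s.
At the end, for the whole second after the job is handed in: all chocolate lies in the tank, below 62 mm; the knob is at hold (1.2 rad within 0.17); the lid lies flat on the walls, handle up, centred within 10 mm in x and 18 mm in y, square within 0.15 rad; the scraper lies still on a long face, its centre within 40 mm of the mat's centre (x of choc0 in the frame of station between -0.106 and 0.106 m and y of choc0 in the frame of station between -0.124 and 0.002 m and z of each of choc0, choc1, choc2, choc3, choc4, choc5, choc6, choc7 in the frame of station below 0.062 m and x of choc1 in the frame of station between -0.106 and 0.106 m and y of choc1 in the frame of station between -0.124 and 0.002 m and x of choc2 in the frame of station between -0.106 and 0.106 m and y of choc2 in the frame of station between -0.124 and 0.002 m and x of choc3 in the frame of station between -0.106 and 0.106 m and y of choc3 in the frame of station between -0.124 and 0.002 m and x of choc4 in the frame of station between -0.106 and 0.106 m and y of choc4 in the frame of station between -0.124 and 0.002 m and x of choc5 in the frame of station between -0.106 and 0.106 m and y of choc5 in the frame of station between -0.124 and 0.002 m and x of choc6 in the frame of station between -0.106 and 0.106 m and y of choc6 in the frame of station between -0.124 and 0.002 m and x of choc7 in the frame of station between -0.106 and 0.106 m and y of choc7 in the frame of station between -0.124 and 0.002 m and value of joint knob between 1.03 and 1.37 rad and horizontal distance between scraper_center and mat below 0.04 m and height (world z) of scraper_center below 0.032 m and linear speed of each of scraper, lid below 0.02 m/s and x of lid in the frame of tank_floor between -0.01 and 0.01 m and y of lid in the frame of tank_floor between -0.018 and 0.018 m and height (world z) of lid between 0.083 and 0.093 m and angle between lid's own z axis and vertical below 0.06 rad and angle between the x axis of lid and the x axis of station, either way round below 0.15 rad); the robot touches nothing.
It fails at once if the fingers touch a piece of chocolate (contact force between the fingers and choc0 above 0.5 N or contact force between the fingers and choc1 above 0.5 N or contact force between the fingers and choc2 above 0.5 N or contact force between the fingers and choc3 above 0.5 N or contact force between the fingers and choc4 above 0.5 N or contact force between the fingers and choc5 above 0.5 N or contact force between the fingers and choc6 above 0.5 N or contact force between the fingers and choc7 above 0.5 N).
It fails at once if the jar is moved by more than 30 mm (distance of jar from where it was at the start of the episode above 0.03 m).
It fails at once if the ramekin is moved by more than 30 mm (distance of ramekin from where it was at the start of the episode above 0.03 m).
Of choc0, choc1, choc2, choc3, choc4, choc5, choc6, choc7 only 4 to 8 are there at a start; the rules pass over those that are not, and their reading is None.
At some moment in a run one of scraper may be knocked a few centimetres aside while the robot is not near it.
Once in a run the grip may slacken for a moment while it holds something.
It also fails if it takes over 208 s, if anything falls off the work surface, if the arm or the gripper's body presses on something with over 40 N, if the wrist force passes 120 N, or if a joint passes its speed limit or range.

## Working session

There is one attempt and no reset: what is moved stays moved. The work goes in short steps, Python scripts to look and compute and a tool call to move; the robot and the scene stay as the last step left them, time stands still between calls to the robot, and variables do not carry over. Pictures are saved under pics/ and viewed, at most 20 in all, crops included, and the job is handed in when it is done.

Besides the shell and the picture viewer there is one more tool, called as name([rows], argument=value, ...), one row to a line, values as JSON. carry_out: Moves the arm, as the interface text tells. Its arguments: {"type":"object","properties":{"deltas":{"type":"array","items":{"type":"array","items":{"type":"array","items":{"type":"number"}}}},"newtons":{"type":"number"}},"required":["deltas"]}

```bash
ls; mkdir -p pics; cat > h.py <<'E'
import numpy as np, cv2
from cell import ctrl, imaging, ticket, nets
def K(n):
    p=imaging.camera_params(n); f=240/np.tan(np.radians(p["vertical_fov"])/2)
    R=cv2.Rodrigues(np.array(p["rvec"],float))[0]; return f,p["cx"],p["cy"],R,np.array(p["tvec"],float).ravel()
def pix2w(n,u,v,z,k=None):
    f,cx,cy,R,t=k or K(n); d=R.T@np.array([(u-cx)/f,(v-cy)/f,1]); c=-R.T@t
    return c+d*(z-c[2])/d[2]
def w2pix(n,P,k=None):
    f,cx,cy,R,t=k or K(n); q=R@np.array(P)+t; return np.array([f*q[0]/q[2]+cx,f*q[1]/q[2]+cy])
def snap(n,name): 
    im=imaging.capture(n); cv2.imwrite(f"pics/{name}.png",im); return im
E
python3 - <<'E'
from h import *
np.set_printoptions(precision=4,suppress=True)
snap("scene","s0"); snap("top","t0")
for n in ["station","spill_edge","tank_floor","knob_ball","scraper_center","scraper","lid","lid_handle","mat","jar","ramekin"]:
    for c in ["top","scene"]:
        r=nets.pinpoint(n,c); print(n,c,[(np.round(a["point"],4),round(a["confidence"],2)) for a in r[:2]])
for n in ["choc0","choc5"]:
    r=nets.pinpoint(n,"top"); print(n,[(np.round(a["point"],3),round(a["confidence"],2)) for a in r])
s=ctrl.get_state(); print(s); print(imaging.camera_params("top"))
E
```

```text
pics
station top [(array([ 0.536 , -0.0447, -0.0012]), 0.98), (array([0.5822, 0.0645, 0.0733]), 0.35)]
station scene [(array([ 0.5385, -0.0442,  0.0021]), 0.67), (array([ 0.513 , -0.469 ,  0.0283]), 0.36)]
spill_edge top [(array([ 0.5278, -0.0463,  0.075 ]), 0.68), (array([ 0.7026,  0.2928, -0.    ]), 0.32)]
spill_edge scene [(array([ 0.5342, -0.0451,  0.0724]), 0.63)]
tank_floor top [(array([ 0.5466, -0.106 ,  0.0059]), 0.77)]
tank_floor scene [(array([ 0.5456, -0.1066,  0.0133]), 0.79), (array([ 0.514 , -0.4677,  0.026 ]), 0.68)]
knob_ball top [(array([ 0.5736, -0.2319,  0.1237]), 0.7)]
knob_ball scene [(array([0.4512, 0.3814, 0.0245]), 0.74), (array([ 0.5692, -0.2286,  0.1214]), 0.72)]
scraper_center top [(array([0.4556, 0.386 , 0.0275]), 0.94)]
scraper_center scene [(array([0.4505, 0.3791, 0.027 ]), 0.94)]
scraper top [(array([ 0.4572,  0.3826, -0.0009]), 0.86), (array([ 0.4528,  0.3895, -0.0001]), 0.54)]
scraper scene []
lid top [(array([ 0.5117, -0.4673, -0.0029]), 0.75)]
lid scene [(array([ 0.5365, -0.0444,  0.0725]), 0.38)]
lid_handle top [(array([ 0.5124, -0.4631,  0.0211]),
[... 994 characters left out ...]
clock': 1.3, 'q': array([-1.348 ,  0.4675, -0.0116,  1.6027,  0.006 ,  1.0714, -0.0563]), 'joint_vel': array([-0.0004, -0.0022,  0.0004,  0.0005,  0.0003,  0.0002, -0.001 ]), 'joint_efforts': array([ -0.    , -52.0414,  -0.0127, -24.4052,  -0.0567,   0.0113,
         0.    ]), 'tcp_pos': array([0.1708, 0.6272, 0.2146]), 'orientation': array([0.    , 0.1325, 0.9912, 0.    ]), 'ft_force': array([-0.0415,  0.4615, -0.4973]), 'ft_torque': array([-0.0196, -0.025 ,  0.0176]), 'grasp_force': 0.0, 'opening': 1.000027711279322}
{'vertical_fov': 51.037091965391184, 'cx': 329.34998425118073, 'cy': 228.4577800375609, 'rvec': array([ 2.1796, -2.192 ,  0.0673]), 'tvec': array([-0.025 ,  0.5851,  1.1138])}
```

View pics/t0.png

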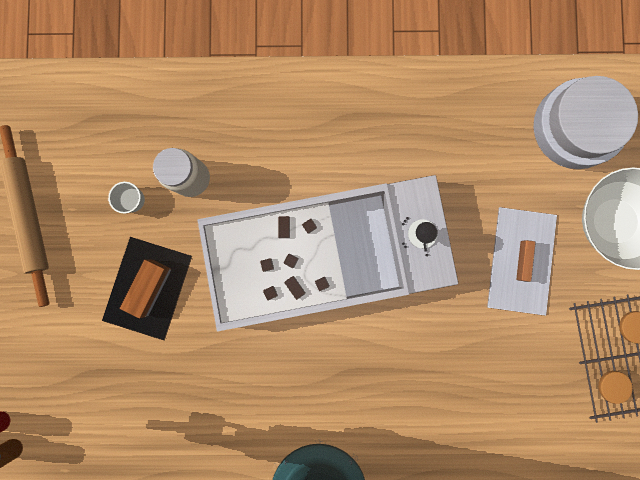

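View pics/s0.png

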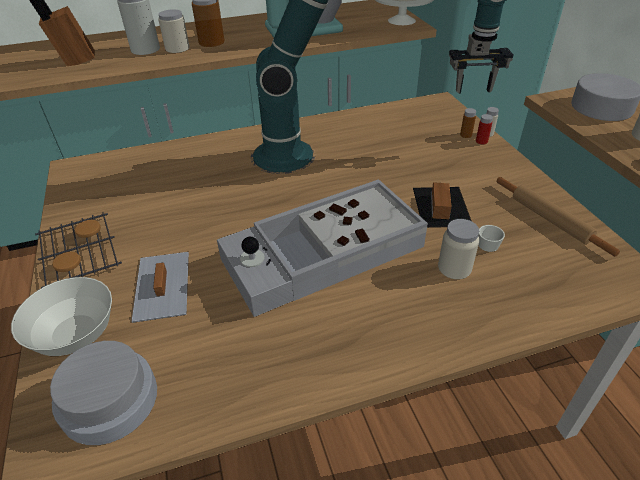

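The top view shows 7 pieces on the slab (cols 255–330, rows 215–300), the knob pointer down at off (425,243), the scraper on the mat (146,289) and the lid at (523,262). Next I'll measure the poses and yaws.

```bash
python3 - <<'E'
from h import *
np.set_printoptions(precision=4,suppress=True)
imaging.capture("top"); k=K("top")
from scipy.optimize import least_squares
C=[((198,219),(-1,1)),((218,330),(-1,1))]
obs=[((199,219),(0.12,0.28,.087)),((218,330),(-0.12,0.28,.087)),((436,177),(.12,-.24,.075)),((457,284),(-.12,-.24,.075))]
def T(p,P): c,s=np.cos(p[2]),np.sin(p[2]); return np.array([p[0]+c*P[0]-s*P[1],p[1]+s*P[0]+c*P[1],P[2]])
r=least_squares(lambda p:np.concatenate([w2pix("top",T(p,P),k)-np.array(u) for u,P in obs]),[.54,-.045,.187])
p=r.x; print("station",p,"res px",r.fun); np.save("st.npy",p)
print("knob",T(p,(0,-.185,.122)),"tank",T(p,(0,-.061,.012)))
def rect(n,z):
    m=nets.masks_of(n,"top")
    for a in m[:2]:
        pts=np.argwhere(a["region"])[:,::-1]
        W=np.array([pix2w("top",u,v,z,k)[:2] for u,v in pts],np.float32)
        b=cv2.minAreaRect(W); bp=cv2.boxPoints(b); e=[bp[1]-bp[0],bp[2]-bp[1]]; e=max(e,key=np.linalg.norm)
        print(n,round(a["confidence"],2),len(pts),"c",np.array(b[0]),"size",np.array(b[1]),"longyaw",np.arctan2(e[1],e[0])%np.pi)
rect("scraper",.05);rect("mat",.001);rect("lid",.006);
c,s=np.cos(p[2]),np.sin(p[2])
for a in nets.masks_of("choc0","top"):
    pts=np.argwhere(a["region"])[:,::-1]; W=np.array([pix2w("top",u,v,.086,k)[:2]-p[:2] for u,v in pts])
    S=np.c_[c*W[:,0]+s*W[:,1],-s*W[:,0]+c*W[:,1]]; print(round(a["confidence"],2),"st x",S[:,0].min(),S[:,0].max(),"y",S[:,1].min(),S[:,1].max())
im=cv2.imread("pics/t0.png"); cv2.imwrite("pics/c1.png",np.hstack([cv2.resize(im[230:350,90:210],(400,400)),cv2.resize(im[200:320,470:590][:, :],(400,400))]))
E
```

```text
station [ 0.5346 -0.0458  0.1774] res px [-1.3375 -0.4871 -1.4508  0.8937  0.8421 -1.8205  1.972   1.2492]
knob [ 0.5672 -0.2279  0.122 ] tank [ 0.5453 -0.1059  0.012 ]
scraper 0.76 1618 c [0.4552 0.3734] size [0.0639 0.125 ] longyaw 2.6873417
mat 0.81 4280 c [0.4537 0.3875] size [0.1534 0.2045] longyaw 2.8379622
lid 0.93 5897 c [ 0.5117 -0.4646] size [0.1339 0.23  ] longyaw 2.9967942
lid 0.48 253 c [0.4523 0.0516] size [0.0495 0.0275] longyaw 0.5891243
0.72 st x -0.08335701551075597 -0.03779986963861444 y 0.08562395670926554 0.12162322523149417
0.67 st x -0.015809301068273746 0.008936444743607856 y 0.08949960373258363 0.11422080018453451
0.57 st x 0.0487664182124552 0.07635944287635535 y 0.03573154540470924 0.06456356245268095
0.56 st x -0.014499333974182599 0.009087228935359248 y 0.14062368521865848 0.16481962822461968
0.51 st x -0.0751049252205862 -0.0503992248591594 y 0.14357060944424002 0.17012179282559964
0.5 st x 0.04643041879192104 0.09388463385377394 y 0.08906490395277232 0.11801605233676386
0.41 st x -0.07401987034352017 -0.05135517749282874 y 0.03669799005583823 0.055334778940063736
```

View pics/c1.png

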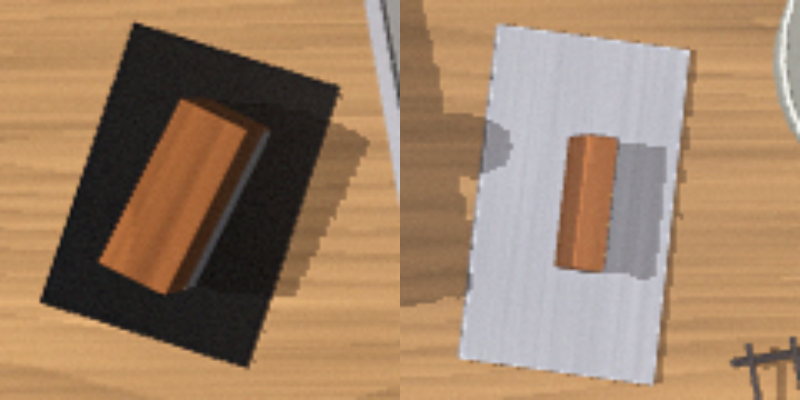

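The crop shows the scraper's top face inside the mat and the lid's handle running along its length. The station fit is good to 1–2 px. Next, move over the knob.

carry_out([
  [[0, 30, -30, 0, 0, 0, 0], [0, 30, -30, 0, 0, 0, 0], [0, 30, -30, 0, 0, 0, 0], [0, 30, -30, 0, 0, 0, 0], [0, 30, -30, 0, 0, 0, 0], [0, 30, -30, 0, 0, 0, 0], [0, 30, -30, 0, 0, 0, 0], [0, 30, -30, 0, 0, 0, 0], [0, 30, -30, 0, 0, 0, 0], [0, 30, -30, 0, 0, 0, 0]],
], newtons=35)

```text
clock: 2.55
tcp_pos: [0.4719, 0.3259, 0.2149]
orientation: [0.0, 0.132, 0.991, 0.0]
ft_force: [0.8, 1.0, 0.5]
opening: 1.004
grasp_force: 0.0
```

carry_out([
  [[0, 6, -34.8, 0, 0, 0, 0], [0, 6, -34.8, 0, 0, 0, 0], [0, 6, -34.8, 0, 0, 0, 0], [0, 6, -34.8, 0, 0, 0, 0], [0, 6, -34.8, 0, 0, 0, 0], [0, 6, -34.8, 0, 0, 0, 0], [0, 6, -34.8, 0, 0, 0, 0], [0, 6, -34.8, 0, 0, 0, 0], [0, 6, -34.8, 0, 0, 0, 0], [0, 6, -34.8, 0, 0, 0, 0], [0, 6, -34.8, 0, 0, 0, 0], [0, 6, -34.8, 0, 0, 0, 0], [0, 6, -34.8, 0, 0, 0, 0], [0, 6, -34.8, 0, 0, 0, 0], [0, 6, -34.8, 0, 0, 0, 0], [0, 6, -34.8, 0, 0, 0, 0], [0, 0, 0, 0, 0, 0, 0], [0, 0, 0, 0, 0, 0, 0]],
])

```text
clock: 4.35
tcp_pos: [0.5665, -0.2302, 0.2144]
orientation: [-0.0, 0.133, 0.991, 0.0]
ft_force: [-0.6, 1.2, 0.3]
opening: 1.002
grasp_force: 0.0
```

```bash
python3 - <<'E'
from h import *
np.set_printoptions(precision=4,suppress=True)
s=ctrl.get_state(); print(s["tcp_pos"],s["q"],s["orientation"])
snap("wrist","w1"); print(nets.pinpoint("knob_ball","wrist"))
for a in nets.masks_of("knob_ball","wrist")[:3]:
    q=np.argwhere(a["region"]); print(a["confidence"],len(q),q.mean(0)[::-1],q.min(0),q.max(0))
p=np.load("st.npy");c,t=np.cos(p[2]),np.sin(p[2])
for x in[(0,-.185,.122)]: print(w2pix("wrist",[p[0]-t*x[1],p[1]+c*x[1],x[2]]))
E
```

```text
[ 0.5665 -0.2302  0.2144] [ 0.0345  0.4133  0.3899  1.7232 -0.178   1.0404  1.7885] [-0.0002  0.1334  0.9911  0.0001]
[{'point': [0.5681, -0.2299, 0.1236], 'confidence': 0.79}]
0.68 4567 [328.8286 226.9188] [185 293] [269 365]
[322.1147 236.1452]
```

View pics/w1.png

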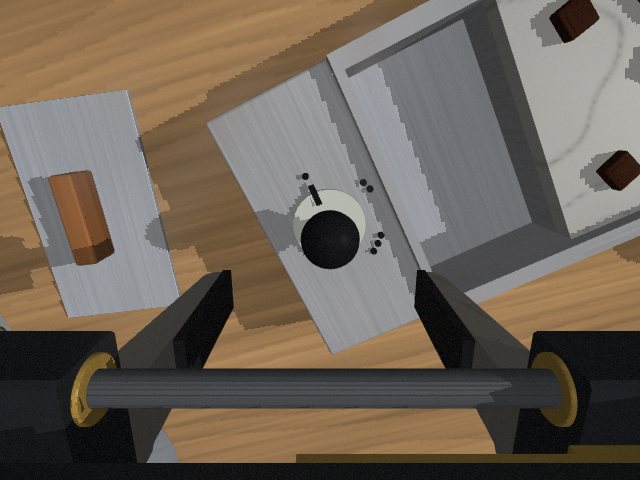

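The wrist view shows the ball at (330,240), the pointer toward the single stud at (305,176), two studs at (366,185) and three at (378,242).

```bash
python3 - <<'E'
from h import *
im=cv2.imread("pics/w1.png"); g=cv2.cvtColor(im,cv2.COLOR_BGR2GRAY)
m=(g[200:285,280:380]<50).astype(np.uint8); n,l,s,c=cv2.connectedComponentsWithStats(m); i=1+s[1:,4].argmax(); print(s[i],c[i])
u,v=s[i][0]+s[i][2]/2+280-.5,s[i][1]+s[i][3]/2+200-.5
print(u,v,pix2w("wrist",u,v,.122)); k=K("wrist"); print("cam",-k[3].T@k[4])
t=cv2.imread("pics/t0.png"); g=cv2.cvtColor(t,cv2.COLOR_BGR2GRAY)
m=(g[215:260,405:445]<50).astype(np.uint8); n,l,s,c=cv2.connectedComponentsWithStats(m); i=1+s[1:,4].argmax(); print(s[i],c[i],pix2w("top",426.5,233,.122))
E
```

```text
[  21   10   58   59 2672] [49.70658683 39.36377246]
329.5 239.0 [ 0.57078626 -0.22321399  0.122     ]
cam [ 0.49395901 -0.20739913  0.38467396]
[11  7 21 26 69] [19.33333333 15.34782609] [ 0.56772532 -0.22746939  0.122     ]
```

carry_out([
  [[0, 1.25, 1.5, -20, 0, 0, 0], [0, 1.25, 1.5, -30, 0, 0, 0], [0, 0, 0, -30, 0, 0, 0], [0, 0, 0, -20, 0, 0, 0], [0, 0, 0, -11.5, 0, 0, 0], [0, 0, 0, 0, 0, 0, 0], [0, 0, 0, 0, 0, 0, 0]],
])

```text
clock: 5.2
tcp_pos: [0.57, -0.2264, 0.1039]
orientation: [0.001, 0.132, 0.991, -0.0]
ft_force: [0.8, -0.3, 0.6]
opening: 0.999
grasp_force: 0.0
```

```bash
python3 - <<'E'
from h import *
im=snap("wrist","w2"); k=K("wrist"); s=ctrl.get_state(); print(s["tcp_pos"], s["ft_force"])
tp=s["tcp_pos"]; print("grasp pt px",w2pix("wrist",tp+[0,0,.019],k))
g=cv2.cvtColor(im,cv2.COLOR_BGR2GRAY)
for y in (260,290,320): print(y,"".join("#" if v<50 else "." for v in g[y,200:460:3]))
E
```

```text
[ 0.57018779 -0.22663808  0.10434468] [0.5008627  0.48224444 0.11027831]
grasp pt px [321.39094356 304.49588597]
260 ....................................############.......................................
290 ...########...............###############################...............########.......
320 #########.................###############################.................#############
```

View pics/w2.png

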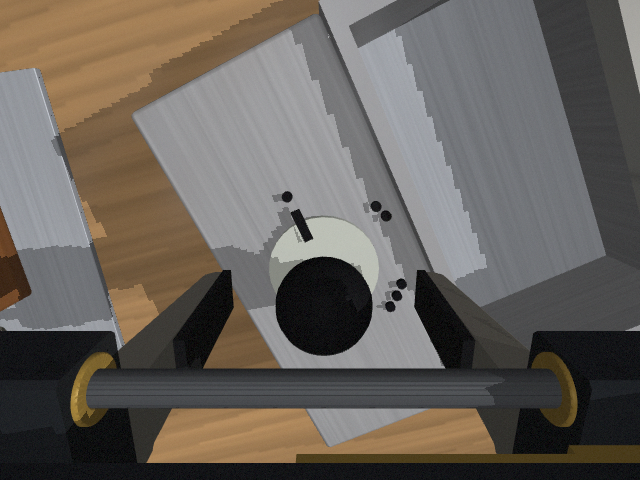

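The ball (324,305) is centred between the fingers (231 and 416). Close on it.

carry_out([
  [[255, 0, 0, -1, 0, 0, 0], [255, 0, 0, 0, 0, 0, 0], [255, 0, 0, 0, 0, 0, 0], [255, 0, 0, 0, 0, 0, 0], [255, 0, 0, 0, 0, 0, 0], [255, 0, 0, 0, 0, 0, 0], [255, 0, 0, 0, 0, 0, 0]],
], newtons=35)

```text
clock: 5.95
tcp_pos: [0.5694, -0.2262, 0.1021]
orientation: [-0.0, 0.132, 0.991, 0.0]
ft_force: [0.4, 1.6, 0.5]
opening: 0.459
grasp_force: 35.0
```

carry_out([
  [[255, 0, 0, 0, 0, 0, -0.06], [255, 0, 0, 0, 0, 0, -0.12], [255, 0, 0, 0, 0, 0, -0.14], [255, 0, 0, 0, 0, 0, -0.14], [255, 0, 0, 0, 0, 0, -0.14], [255, 0, 0, 0, 0, 0, -0.14], [255, 0, 0, 0, 0, 0, -0.14], [255, 0, 0, 0, 0, 0, -0.14], [255, 0, 0, 0, 0, 0, -0.14], [255, 0, 0, 0, 0, 0, -0.14], [255, 0, 0, 0, 0, 0, -0.14], [255, 0, 0, 0, 0, 0, -0.14], [255, 0, 0, 0, 0, 0, -0.14], [255, 0, 0, 0, 0, 0, -0.14], [255, 0, 0, 0, 0, 0, -0.14], [255, 0, 0, 0, 0, 0, -0.14], [255, 0, 0, 0, 0, 0, -0.14], [255, 0, 0, 0, 0, 0, -0.14], [255, 0, 0, 0, 0, 0, 0], [255, 0, 0, 0, 0, 0, 0]],
])

```text
clock: 7.95
tcp_pos: [0.5699, -0.2262, 0.1021]
orientation: [0.0, 0.974, 0.228, 0.0]
ft_force: [2.1, 1.7, 0.1]
opening: 0.46
grasp_force: 35.0
```

```bash
python3 - <<'E'
from h import *
s=ctrl.get_state(); print(s["q"],s["tcp_pos"],s["ft_torque"],s["ft_force"],s["opening"])
snap("wrist","w3")
E
```

```text
[-0.33545817  0.72069124  0.94227923  1.82736461 -0.70498638  0.96880446
 -0.19636909] [ 0.56989493 -0.22620508  0.10212643] [ 0.19499934 -0.30015642 -0.1008797 ] [2.14683283 1.71584903 0.14568249] 0.46020393035222024
```

View pics/w3.png

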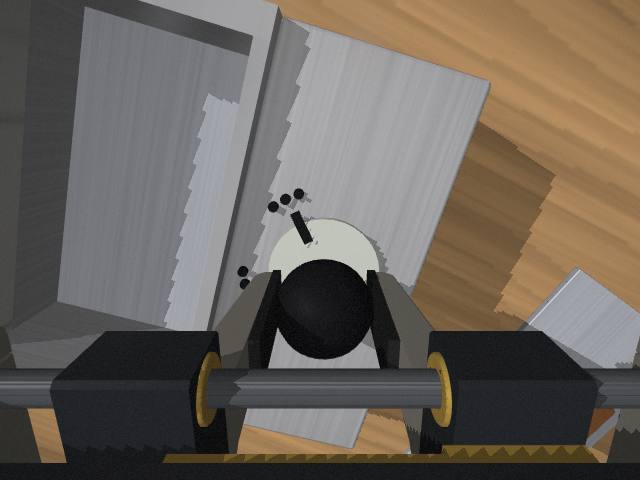

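The pointer (302,228) is at the three studs (285,199) with no slip: 2.42 rad turned. Release, rise and go to the scraper.

carry_out([
  [[0, 0, 0, 0, 0, 0, 0], [0, 0, 0, 0, 0, 0, 0], [0, 0, 0, 0, 0, 0, 0], [0, 0, 0, 0, 0, 0, 0], [0, 0, 0, 0, 0, 0, 0], [0, 0, 0, 20, 0, 0, 0], [0, 0, 0, 30, 0, 0, 0], [0, 0, 0, 30, 0, 0, 0], [0, 0, 0, 30, 0, 0, 0], [0, 0, 0, 20, 0, 0, 0]],
])

```text
clock: 9.0
tcp_pos: [0.5696, -0.2272, 0.2342]
orientation: [0.001, 0.974, 0.226, 0.001]
ft_force: [-0.1, -0.1, 0.5]
opening: 1.0
grasp_force: 0.0
```

carry_out([
  [[0, -6, 32, 0, 0, 0, -0.05], [0, -6, 32, 0, 0, 0, -0.05], [0, -6, 32, 0, 0, 0, -0.05], [0, -6, 32, 0, 0, 0, -0.05], [0, -6, 32, 0, 0, 0, -0.05], [0, -6, 32, 0, 0, 0, -0.05], [0, -6, 32, 0, 0, 0, -0.05], [0, -6, 32, 0, 0, 0, -0.05], [0, -6, 32, 0, 0, 0, -0.05], [0, -6, 32, 0, 0, 0, -0.05], [0, -6, 32, 0, 0, 0, -0.05], [0, -6, 32, 0, 0, 0, -0.05], [0, -6, 32, 0, 0, 0, -0.05], [0, -6, 32, 0, 0, 0, -0.05], [0, -6, 32, 0, 0, 0, -0.05], [0, -6, 32, 0, 0, 0, -0.05], [0, -6, 32, 0, 0, 0, -0.05], [0, -6, 32, 0, 0, 0, -0.05], [0, -6, 32, 0, 0, 0, -0.03], [0, 0, 0, 0, 0, 0, 0]],
])

```text
clock: 11.0
tcp_pos: [0.4536, 0.3864, 0.2311]
orientation: [0.0, 0.973, -0.231, -0.0]
ft_force: [-0.7, 0.5, -0.6]
opening: 0.999
grasp_force: 0.0
```

```bash
cat >> h.py <<'E'
def scr():
    im=imaging.capture("wrist"); k=K("wrist"); s=ctrl.get_state()
    print("tcp",s["tcp_pos"],"q7",s["q"][6]); return im,k,s
E
python3 - <<'E'
from h import *
np.set_printoptions(precision=4,suppress=True)
im,k,s=scr(); cv2.imwrite("pics/w4.png",im); print(s["q"],s["orientation"])
for n in ["scraper_center","mat"]:
    for c in ["wrist"]: print(n,nets.pinpoint(n,c))
imaging.capture("top"); print(nets.pinpoint("scraper_center","top"))
E
```

```text
tcp [0.4544 0.3834 0.2315] q7 -2.070353354387761
[-1.6625  0.7969  1.4408  1.7802 -0.8164  1.3326 -2.0704] [ 0.0007  0.9726 -0.2325  0.0002]
scraper_center [{'point': [0.4588, 0.3823, 0.0207], 'confidence': 0.82}]
mat [{'point': [0.4566, 0.3877, 0.0009], 'confidence': 0.3}]
[{'point': [0.4588, 0.3851, 0.0243], 'confidence': 0.84}]
```

View pics/w4.png

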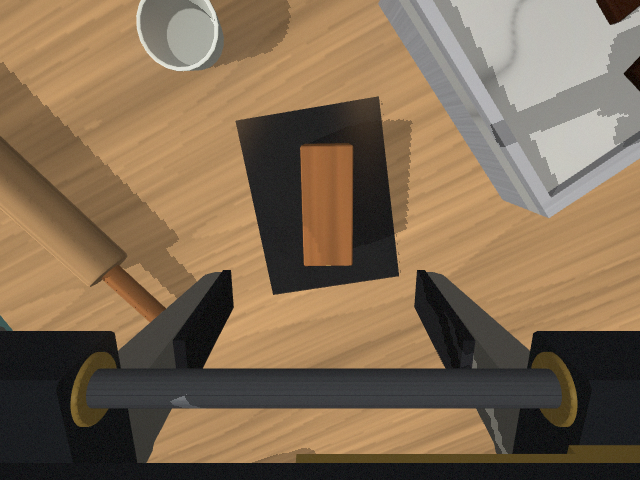

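The scraper's top face spans (301–353, 144–265) and its sides are parallel to the fingers' travel to within about 0.01 rad, so the yaw is right.

```bash
python3 - <<'E'
from h import *
k=K("wrist")
print(np.mean([pix2w("wrist",u,v,.05,k) for u,v in [(301,145),(304,265),(352,265),(353,144)]],0))
print("mat",np.mean([pix2w("wrist",u,v,.001,k) for u,v in [(236,121),(378,97),(399,276),(273,294)]],0), "down px",w2pix("wrist",[.4544,.3834,.05],k))
E
```

```text
[0.45764701 0.37583799 0.05      ]
mat [0.45568979 0.38321913 0.001     ] down px [322.16520537 213.85702934]
```

carry_out([
  [[0, 1, -2, -20, 0, 0, 0], [0, 1, -2, -30, 0, 0, 0], [0, 0, 0, -35, 0, 0, 0], [0, 0, 0, -35, 0, 0, 0], [0, 0, 0, -35, 0, 0, 0], [0, 0, 0, -30, 0, 0, 0], [0, 0, 0, -18, 0, 0, 0], [0, 0, 0, -5, 0, 0, 0], [0, 0, 0, 0, 0, 0, 0], [0, 0, 0, 0, 0, 0, 0], [255, 0, 0, 0, 0, 0, 0], [255, 0, 0, 0, 0, 0, 0], [255, 0, 0, 0, 0, 0, 0], [255, 0, 0, 0, 0, 0, 0], [255, 0, 0, 0, 0, 0, 0], [255, 0, 0, 0, 0, 0, 0], [255, 0, 0, 0, 0, 0, 0]],
], newtons=50)

```text
clock: 12.95
tcp_pos: [0.4575, 0.3777, 0.0242]
orientation: [-0.0, 0.972, -0.235, 0.0]
ft_force: [0.4, 1.1, -0.3]
opening: 0.538
grasp_force: 50.0
```

```bash
python3 - <<'E'
from h import *
s=ctrl.get_state(); print(s["q"],s["tcp_pos"],s["orientation"],s["opening"],s["grasp_force"],s["ft_force"])
E
```

```text
[-1.52122069  1.00020774  1.15601275  1.91166363 -1.09682006  1.04671882
 -1.90700506] [0.45745228 0.37766554 0.02421707] [-2.62235196e-04  9.72024234e-01 -2.34880418e-01  9.53269234e-05] 0.5383739700397262 49.96379792690277 [ 0.35852313  1.12596021 -0.27563421]
```

carry_out([
  [[255, 0, 0, 15, 0, 0, 0], [255, 0, 0, 25, 0, 0, 0], [255, 0, 0, 30, 0, 0, 0], [255, 0, 0, 30, 0, 0, 0], [255, 0, 0, 20, 0, 0, 0], [255, 0, -21.1, 0, 0, 0, 0.0654], [255, 0, -21.1, 0, 0, 0, 0.0654], [255, 0, -21.1, 0, 0, 0, 0.0654], [255, 0, -21.1, 0, 0, 0, 0.0654], [255, 0, -21.1, 0, 0, 0, 0.0654], [255, 0, -21.1, 0, 0, 0, 0.0654], [255, 0, -21.1, 0, 0, 0, 0.0654], [255, 0, -21.1, 0, 0, 0, 0.0654], [255, 0, -21.1, 0, 0, 0, 0.0654], [255, 0, -21.1, 0, 0, 0, 0.0654], [255, 0, 0, 0, 0, 0, 0], [255, 0, 0, 0, 0, 0, 0]],
])

```text
clock: 14.65
tcp_pos: [0.4571, 0.1665, 0.1443]
orientation: [-0.001, 0.996, 0.089, -0.0]
ft_force: [0.1, 0.7, -1.9]
opening: 0.537
grasp_force: 50.0
```

```bash
python3 - <<'E'
from h import *
im,k,s=scr(); cv2.imwrite("pics/w5.png",im); print(s["q"],s["orientation"],s["opening"])
def st(P): 
    c,t=np.cos(.18),np.sin(.18); d=np.array(P)[:2]-[.5366,-.0448]; return np.array([c*d[0]+t*d[1],-t*d[0]+c*d[1]])
print("tcp st",st(s["tcp_pos"]))
for X in(-.105,.105): print("slab corner px",w2pix("wrist",[.5366+np.cos(.18)*X-np.sin(.18)*.27,-.0448+np.sin(.18)*X+np.cos(.18)*.27,.087],k),w2pix("wrist",[.5366+np.cos(.18)*X,-.0448+np.sin(.18)*X,.087],k))
E
```

```text
tcp [0.45716679 0.16704366 0.1441727 ] q7 -1.1024377245369565
[-1.38678338  0.5962269   1.2835802   2.10921197 -0.70877493  0.97593558
 -1.10243772] [-3.29177637e-04  9.95992418e-01  8.94369204e-02 -1.77251745e-04] 0.5377514465271819
tcp st [-0.04022359  0.22264194]
slab corner px [256.8878677  341.06601509] [642.93471175 341.01202506]
slab corner px [237.35565758   0.80933743] [ 7.34456135e+02 -2.52800975e-02]
```

View pics/w5.png

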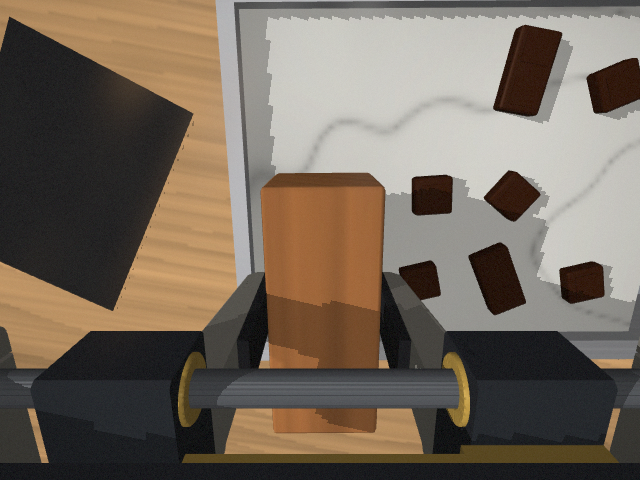

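The slab, the bar (262–385, 173–432) and all 7 pieces are clear of each other, and the rails match the prediction to within a few px. Set the bar down behind the chocolate and regrip it higher.

carry_out([
  [[255, 0, 0, -15, 0, 0, 0], [255, 0, 0, -15, 0, 0, 0], [255, 0, 0, -10, 0, 0, 0], [255, 0, 0, -5, 0, 0, 0], [255, 0, 0, 0, 0, 0, 0], [255, 0, 0, 0, 0, 0, 0]],
])

```text
clock: 15.3
tcp_pos: [0.4576, 0.1667, 0.0992]
orientation: [0.0, 0.996, 0.09, 0.0]
ft_force: [-0.4, 0.2, -1.6]
opening: 0.541
grasp_force: 50.0
```

```bash
python3 - <<'E'
from h import *
s=ctrl.get_state(); print(s["tcp_pos"],s["ft_force"],s["ft_torque"])
E
```

```text
[0.45758906 0.1666597  0.09920902] [-0.42127818  0.20859839 -1.60691992] [-0.02874846  0.10927918  0.02032024]
```

carry_out([
  [[255, 0, 0, -1, 0, 0, 0], [255, 0, 0, 0, 0, 0, 0], [85, 0, 0, 0, 0, 0, 0], [85, 0, 0, 0, 0, 0, 0], [85, 0, 0, 0, 0, 0, 0], [85, 0, 0, 3, 0, 0, 0], [85, 0, 0, 4, 0, 0, 0], [85, 0, 0, 0, 0, 0, 0], [255, 0, 0, 0, 0, 0, 0], [255, 0, 0, 0, 0, 0, 0], [255, 0, 0, 0, 0, 0, 0], [255, 0, 0, 0, 0, 0, 0], [255, 0, 0, 0, 0, 0, 0], [255, 0, 0, 1.5, 0, 0, 0], [255, 0, 0, 0, 0, 0, 0]],
])

```text
clock: 16.8
tcp_pos: [0.457, 0.1662, 0.1064]
orientation: [0.0, 0.996, 0.09, -0.0]
ft_force: [-1.3, -0.1, -1.8]
opening: 0.541
grasp_force: 50.0
```

```bash
python3 - <<'E'
from h import *
s=ctrl.get_state(); print(s["tcp_pos"],s["ft_force"],s["ft_torque"],s["opening"]); snap("scene","s1")
imaging.capture("top")
E
```

```text
[0.4570221  0.1662336  0.10642777] [-1.25421431 -0.06953798 -1.7896239 ] [-0.04797763  0.14264101  0.0396441 ] 0.541161724490444
```

View pics/s1.png

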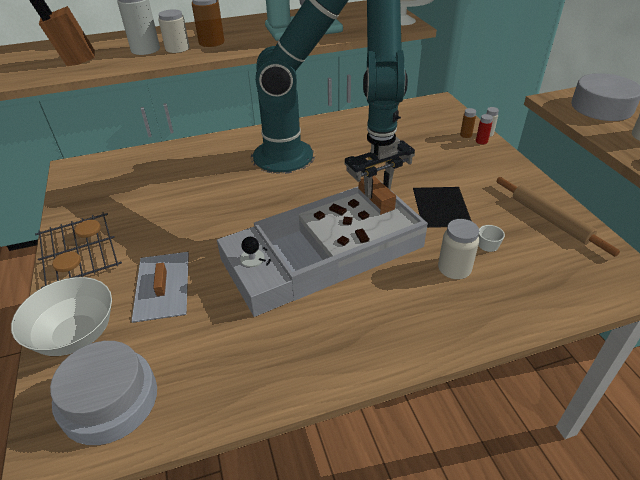

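The scraper is upright in the hand at (375,195) with the chocolate ahead of it. Push the first lane.

carry_out([
  [[255, 1.4, -7.4, 0, 0, 0, 0], [255, 2.7, -14.8, 0, 0, 0, 0], [255, 2.7, -14.8, 0, 0, 0, 0], [255, 2.7, -14.8, 0, 0, 0, 0], [255, 2.7, -14.8, 0, 0, 0, 0], [255, 2.7, -14.8, 0, 0, 0, 0], [255, 2.7, -14.8, 0, 0, 0, 0], [255, 2.7, -14.8, 0, 0, 0, 0], [255, 2.7, -14.8, 0, 0, 0, 0], [255, 2.7, -14.8, 0, 0, 0, 0], [255, 2.7, -14.8, 0, 0, 0, 0], [255, 0, 0, 0, 0, 0, 0]],
])

```text
clock: 18.1
tcp_pos: [0.4858, 0.0074, 0.107]
orientation: [0.001, 0.996, 0.087, 0.0]
ft_force: [0.1, -0.3, -2.6]
opening: 0.534
grasp_force: 50.0
```

```bash
python3 - <<'E'
from h import *
s=ctrl.get_state(); print(s["tcp_pos"],s["ft_force"],s["opening"],s["q"]); a=snap("wrist","w6");b=snap("top","t6"); 
cv2.imwrite("pics/c6.png",np.hstack([cv2.resize(a,(400,300)),cv2.resize(b[160:310,240:440],(400,300))]))
E
```

```text
[0.48575876 0.00742969 0.10701979] [ 0.13867032 -0.31191209 -2.59075745] 0.5342351251921512 [-0.97641075  0.61489244  1.16936431  2.13581491 -0.75054314  0.89077113
 -0.75169021]
```

View pics/c6.png

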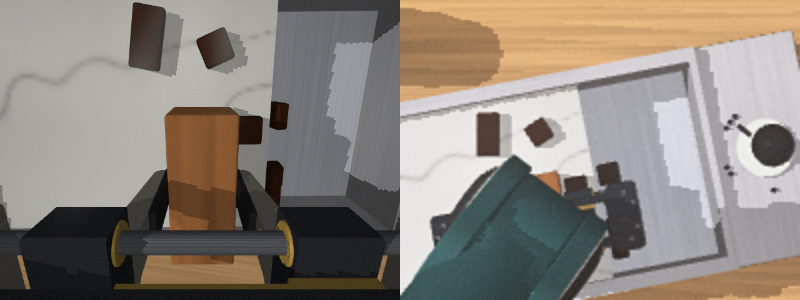

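Pieces are going over the edge ahead of the bar and nothing is under it. Continue slowly.

carry_out([
  [[255, 1.4, -7.9, 0, 0, 0, 0], [255, 1.4, -7.9, 0, 0, 0, 0], [255, 1.4, -7.9, 0, 0, 0, 0], [255, 1.4, -7.9, 0, 0, 0, 0], [255, 1.4, -7.9, 0, 0, 0, 0], [255, 1.4, -7.9, 0, 0, 0, 0], [255, 1.4, -7.9, 0, 0, 0, 0], [255, 1.4, -7.9, 0, 0, 0, 0], [255, 1.4, -7.9, 0, 0, 0, 0], [255, 0, 0, 0, 0, 0, 0], [255, 0, 0, 0, 0, 0, 0]],
])

```text
clock: 19.3
tcp_pos: [0.4982, -0.0602, 0.1065]
orientation: [-0.0, 0.996, 0.09, -0.0]
ft_force: [0.8, -0.4, -2.5]
opening: 0.537
grasp_force: 50.0
```

```bash
python3 - <<'E'
from h import *
s=ctrl.get_state(); print(s["tcp_pos"],s["ft_force"],s["opening"],s["q"]); a=snap("wrist","w7");b=snap("top","t7"); 
cv2.imwrite("pics/c7.png",np.hstack([cv2.resize(a,(400,300)),cv2.resize(b[160:310,240:440],(400,300))]))
E
```

```text
[ 0.49823166 -0.06024192  0.10654113] [ 0.79458459 -0.39663679 -2.4977135 ] 0.5370248254644922 [-0.80598691  0.62831141  1.13772488  2.09790779 -0.7478821   0.90216579
 -0.62387074]
```

View pics/c7.png

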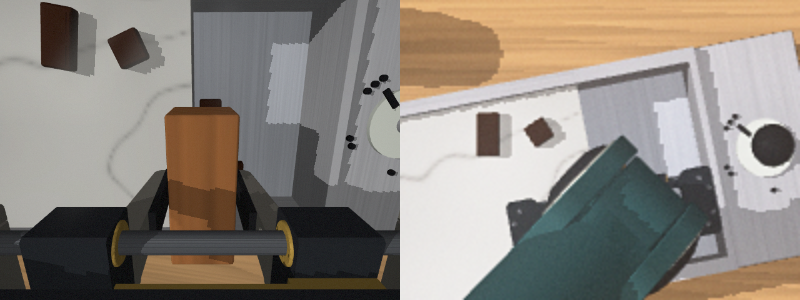

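The lane is clear and only two pieces remain, at (60,35) and (128,48) in the wrist half. Do the second lane.

carry_out([
  [[255, 0, 0, 20, 0, 0, 0], [255, 0, 0, 20, 0, 0, 0], [255, 5.9, 23.7, 0, 0, 0, 0], [255, 5.9, 23.7, 0, 0, 0, 0], [255, 5.9, 23.7, 0, 0, 0, 0], [255, 5.9, 23.7, 0, 0, 0, 0], [255, 5.9, 23.7, 0, 0, 0, 0], [255, 5.9, 23.7, 0, 0, 0, 0], [255, 5.9, 23.7, 0, 0, 0, 0], [255, 5.9, 23.7, 0, 0, 0, 0], [255, 0, 0, 0, 0, 0, 0], [255, 0, 0, 0, 0, 0, 0]],
])

```text
clock: 20.6
tcp_pos: [0.5451, 0.13, 0.1463]
orientation: [0.0, 0.996, 0.091, -0.0]
ft_force: [0.1, -1.2, -2.7]
opening: 0.537
grasp_force: 50.0
```

```bash
python3 - <<'E'
from h import *
im,k,s=scr(); cv2.imwrite("pics/w8.png",im); print(s["opening"],s["orientation"],s["q"])
d=s["tcp_pos"][:2]-[.5366,-.0448]; c,t=np.cos(.18),np.sin(.18); print("st",c*d[0]+t*d[1],-t*d[0]+c*d[1])
E
```

```text
tcp [0.54503004 0.12910385 0.14645319] q7 -1.0082866253383105
0.5424493416482985 [ 2.95705879e-04  9.95961055e-01  8.97853648e-02 -2.78880496e-04] [-1.13466736  0.68453819  1.18594454  1.93588975 -0.74139577  1.04934146
 -1.00828663]
st 0.03942777691272439 0.16958498029610308
```

View pics/w8.png

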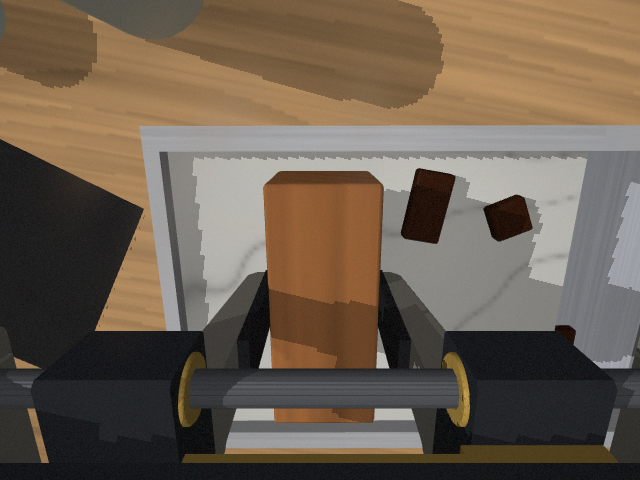

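The two remaining pieces, at (428,205) and (508,217), are ahead of the bar. Lower and push.

carry_out([
  [[255, 0, 0, -15, 0, 0, 0], [255, 0, 0, -15, 0, 0, 0], [255, 0, 0, -10, 0, 0, 0], [255, 0, 0, 0, 0, 0, 0], [255, 1.4, -7.4, 0, 0, 0, 0], [255, 2.7, -14.8, 0, 0, 0, 0], [255, 2.7, -14.8, 0, 0, 0, 0], [255, 2.7, -14.8, 0, 0, 0, 0], [255, 2.7, -14.8, 0, 0, 0, 0], [255, 2.7, -14.8, 0, 0, 0, 0], [255, 2.7, -14.8, 0, 0, 0, 0], [255, 2.7, -14.8, 0, 0, 0, 0]],
])

```text
clock: 21.85
tcp_pos: [0.566, 0.0171, 0.1066]
orientation: [-0.0, 0.996, 0.09, 0.0]
ft_force: [0.1, -0.2, -3.1]
opening: 0.541
grasp_force: 50.0
```

carry_out([
  [[255, 1.4, -7.9, 0, 0, 0, 0], [255, 1.4, -7.9, 0, 0, 0, 0], [255, 1.4, -7.9, 0, 0, 0, 0], [255, 1.4, -7.9, 0, 0, 0, 0], [255, 1.4, -7.9, 0, 0, 0, 0], [255, 1.4, -7.9, 0, 0, 0, 0], [255, 1.4, -7.9, 0, 0, 0, 0], [255, 1.4, -7.9, 0, 0, 0, 0], [255, 0, 0, 0, 0, 0, 0], [255, 0, 0, 20, 0, 0, 0], [255, 0, 0, 30, 0, 0, 0], [255, 0, 0, 30, 0, 0, 0], [255, -5, 30, 0, 0, 0, 0], [255, -5, 30, 0, 0, 0, 0], [255, -5, 30, 0, 0, 0, 0], [255, -5, 30, 0, 0, 0, 0], [255, -5, 30, 0, 0, 0, 0], [255, -5, 30, 0, 0, 0, 0], [255, 0, 0, 0, 0, 0, 0]],
])

```text
clock: 23.75
tcp_pos: [0.5463, 0.1412, 0.1872]
orientation: [-0.001, 0.996, 0.094, -0.0]
ft_force: [-0.0, 0.8, -2.9]
opening: 0.54
grasp_force: 50.0
```

```bash
python3 - <<'E'
from h import *
im,k,s=scr(); print(s["opening"],s["q"],s["orientation"])
b=snap("top","t9"); cv2.imwrite("pics/c9.png",np.hstack([cv2.resize(im,(400,300)),cv2.resize(b[160:310,240:440],(400,300))]))
p=(.5366,-.0448);c,t=np.cos(.18),np.sin(.18)
for a in nets.masks_of("choc0","top"):
    q=np.argwhere(a["region"]).mean(0)[::-1]; w=pix2w("top",*q,.023)[:2]-p; print(round(a["confidence"],2),a["region"].sum(),q,c*w[0]+t*w[1],-t*w[0]+c*w[1])
print([(np.round(a["point"],3),round(a["confidence"],2)) for a in nets.pinpoint("choc0","top")])
E
```

```text
tcp [0.546667   0.13832275 0.18740535] q7 -1.0510364420630518
0.5348676744640222 [-1.18690761  0.65018243  1.24991685  1.89564688 -0.69267895  1.12093593
 -1.05103644] [-3.79802040e-04  9.95716193e-01  9.24614074e-02  8.40010113e-05]
0.64 116 [355.28448276 277.47413793] -0.06812331706311572 -0.029099828084448467
0.59 108 [334.69444444 211.25      ] 0.08622449198013546 -0.011429725439600429
0.56 62 [343.03225806 224.93548387] 0.052408266732821146 -0.02412202336901058
0.53 66 [364.28787879 275.59090909] -0.06771520535164892 -0.049629285733534194
0.42 147 [346.7414966  278.78911565] -0.0674806235243636 -0.009822145881656388
[(array([ 0.476, -0.083,  0.029]), 0.54), (array([ 0.541, -0.061,  0.027]), 0.54), (array([ 0.478, -0.102,  0.023]), 0.5), (array([ 0.591, -0.051,  0.03 ]), 0.46), (array([ 0.5  , -0.065,  0.022]), 0.43), (array([ 0.47 , -0.063,  0.025]), 0.42)]
```

View pics/c9.png

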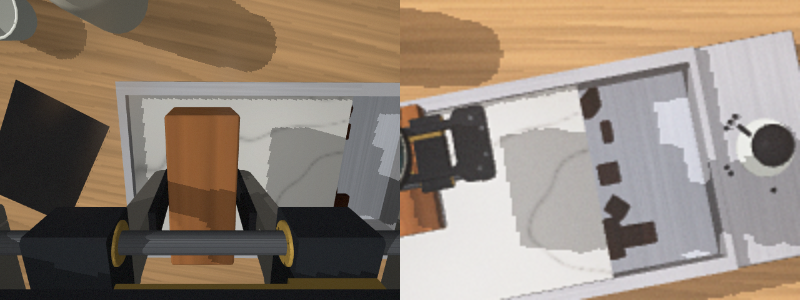

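The slab is clear: the pieces lie in the tank at crop cols 585–657. Return the scraper to the mat.

carry_out([
  [[255, -9.4, 24.8, 0, 0, 0, 0], [255, -9.4, 24.8, 0, 0, 0, 0], [255, -9.4, 24.8, 0, 0, 0, 0], [255, -9.4, 24.8, 0, 0, 0, 0], [255, -9.4, 24.8, 0, 0, 0, 0], [255, -9.4, 24.8, 0, 0, 0, 0], [255, -9.4, 24.8, 0, 0, 0, 0], [255, -9.4, 24.8, 0, 0, 0, 0], [255, -9.4, 24.8, 0, 0, 0, 0], [255, -9.4, 24.8, 0, 0, 0, 0], [255, 0, 0, 0, 0, 0, 0], [255, 0, 0, -30, 0, 0, 0], [255, 0, 0, -35, 0, 0, 0], [255, 0, 0, -35, 0, 0, 0], [255, 0, 0, -30, 0, 0, 0], [255, 0, 0, -15, 0, 0, 0], [255, 0, 0, 0, 0, 0, 0], [255, 0, 0, 0, 0, 0, 0]],
])

```text
clock: 25.75
tcp_pos: [0.4543, 0.3829, 0.0428]
orientation: [-0.0, 0.996, 0.089, 0.001]
ft_force: [0.7, -0.3, -2.9]
opening: 0.547
grasp_force: 50.0
```

```bash
python3 - <<'E'
from h import *
im,k,s=scr(); print(s["opening"],s["q"],s["ft_force"])
b=snap("top","t10"); cv2.imwrite("pics/c10.png",np.hstack([cv2.resize(im,(320,240)),cv2.resize(b[195:285,320:410],(480,480))[:240*2]][:1]+[cv2.resize(b[195:285,320:410],(240,240))]) if 0 else cv2.resize(b[195:285,320:410],(600,600),interpolation=cv2.INTER_CUBIC))
E
```

```text
tcp [0.45440377 0.38331031 0.04323311] q7 -1.355493581094391
0.5395595662217935 [-1.49073638  0.88583144  1.06512479  1.90328002 -0.96044544  0.9730769
 -1.35549358] [-0.08329361  0.19016739 -2.37391356]
```

View pics/c10.png

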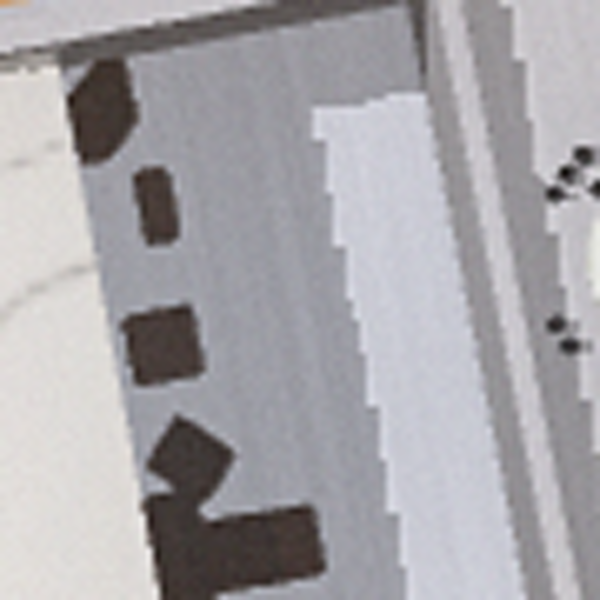

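All pieces are off the slab, with one double leaning against the slab wall at (100,110). Finish setting the scraper down.

carry_out([
  [[255, 0, 0, -7, 0, 0, 0], [255, 0, 0, -4, 0, 0, 0], [255, 0, 0, 0, 0, 0, 0], [255, 0, 0, 0, 0, 0, 0]],
])

```text
clock: 26.25
tcp_pos: [0.4529, 0.3833, 0.0306]
orientation: [0.0, 0.996, 0.09, -0.0]
ft_force: [0.5, -0.5, -2.3]
opening: 0.533
grasp_force: 50.0
```

carry_out([
  [[255, 0, 0, -1.5, 0, 0, 0], [255, 0, 0, 0, 0, 0, 0], [0, 0, 0, 0, 0, 0, 0], [0, 0, 0, 0, 0, 0, 0], [0, 0, 0, 0, 0, 0, 0], [0, 0, 0, 0, 0, 0, 0], [0, 0, 0, 20, 0, 0, 0], [0, 0, 0, 40, 0, 0, 0], [0, 0, 0, 40, 0, 0, 0], [0, 0, 0, 40, 0, 0, 0], [0, 0, 0, 40, 0, 0, 0], [0, 0, 0, 0, 0, 0, 0]],
])

```text
clock: 27.45
tcp_pos: [0.4558, 0.3842, 0.2141]
orientation: [-0.002, 0.996, 0.09, 0.003]
ft_force: [0.5, 0.5, 0.7]
opening: 1.003
grasp_force: 0.0
```

```bash
python3 - <<'E'
from h import *
im,k,s=scr(); print(s["q"],s["orientation"])
print("wrist",nets.pinpoint("scraper_center","wrist")); print(nets.pinpoint("mat","wrist"))
b=imaging.capture("top");print("top",nets.pinpoint("scraper_center","top"),nets.pinpoint("mat","top"))
imaging.capture("scene");print("scene",nets.pinpoint("scraper_center","scene"))
E
```

```text
tcp [0.45415074 0.38392774 0.21136181] q7 -1.499445712191654
[-1.6220239   0.70311593  1.29292398  1.80304664 -0.72851368  1.21193612
 -1.49944571] [-0.00157316  0.99595355  0.08984176  0.0015828 ]
wrist [{'point': [0.4531, 0.3846, 0.0226], 'confidence': 0.59}]
[]
top [{'point': [0.4483, 0.387, 0.0275], 'confidence': 0.89}, {'point': [0.5383, -0.0454, -0.0007], 'confidence': 0.54}] [{'point': [0.453, 0.3865, 0.0004], 'confidence': 0.8}, {'point': [0.4732, -0.0594, 0.0215], 'confidence': 0.68}, {'point': [0.547, -0.1061, 0.0093], 'confidence': 0.55}]
scene [{'point': [0.4451, 0.3806, 0.0263], 'confidence': 0.87}]
```

The scraper lies within about 5 mm of the mat's centre. Back to the knob.

carry_out([
  [[0, 6.4, -33.9, 0, 0, 0, 0], [0, 6.4, -33.9, 0, 0, 0, 0], [0, 6.4, -33.9, 0, 0, 0, 0], [0, 6.4, -33.9, 0, 0, 0, 0], [0, 6.4, -33.9, 0, 0, 0, 0], [0, 6.4, -33.9, 0, 0, 0, 0], [0, 6.4, -33.9, 0, 0, 0, 0], [0, 6.4, -33.9, 0, 0, 0, 0], [0, 6.4, -33.9, 0, 0, 0, 0], [0, 6.4, -33.9, 0, 0, 0, 0], [0, 6.4, -33.9, 0, 0, 0, 0], [0, 6.4, -33.9, 0, 0, 0, 0], [0, 6.4, -33.9, 0, 0, 0, 0], [0, 6.4, -33.9, 0, 0, 0, 0], [0, 6.4, -33.9, 0, 0, 0, 0], [0, 6.4, -33.9, 0, 0, 0, 0], [0, 6.4, -33.9, 0, 0, 0, 0], [0, 6.4, -33.9, 0, 0, 0, 0], [0, 0, 0, 0, 0, 0, 0], [0, 0, 0, 0, 0, 0, 0]],
], newtons=35)

```text
clock: 29.85
tcp_pos: [0.5675, -0.2278, 0.2085]
orientation: [-0.0, 0.996, 0.089, -0.001]
ft_force: [-0.2, 1.2, -0.3]
opening: 1.002
grasp_force: 0.0
```

```bash
python3 - <<'E'
from h import *
im,k,s=scr(); print(s["q"],s["orientation"])
print(nets.pinpoint("knob_ball","wrist"))
E
```

```text
tcp [ 0.56787428 -0.22637996  0.20840788] q7 -0.5145110936992464
[-0.45181866  0.64186941  1.13678129  1.75710305 -0.63245921  1.16520334
 -0.51451109] [-4.27030438e-04  9.95974775e-01  8.96313428e-02 -5.37156272e-04]
[{'point': [0.5372, -0.0409, 0.0747], 'confidence': 0.63}, {'point': [0.5671, -0.2305, 0.1233], 'confidence': 0.56}]
```

Descend to z 0.102, close and turn 1.22 rad counter-clockwise.

carry_out([
  [[0, 1, 0, -20, 0, 0, 0], [0, 1, 0, -30, 0, 0, 0], [0, 0, 0, -30, 0, 0, 0], [0, 0, 0, -20, 0, 0, 0], [0, 0, 0, -6, 0, 0, 0], [0, 0, 0, 0, 0, 0, 0], [0, 0, 0, 0, 0, 0, 0], [255, 0, 0, 0, 0, 0, 0], [255, 0, 0, 0, 0, 0, 0], [255, 0, 0, 0, 0, 0, 0], [255, 0, 0, 0, 0, 0, 0], [255, 0, 0, 0, 0, 0, 0], [255, 0, 0, 0, 0, 0, 0], [255, 0, 0, 0, 0, 0, 0]],
])

```text
clock: 31.35
tcp_pos: [0.57, -0.2263, 0.1031]
orientation: [-0.001, 0.996, 0.09, -0.0]
ft_force: [-1.3, 1.8, 2.6]
opening: 0.465
grasp_force: 35.0
```

carry_out([
  [[255, 0, 0, 0, 0, 0, 0.05], [255, 0, 0, 0, 0, 0, 0.12], [255, 0, 0, 0, 0, 0, 0.14], [255, 0, 0, 0, 0, 0, 0.14], [255, 0, 0, 0, 0, 0, 0.14], [255, 0, 0, 0, 0, 0, 0.14], [255, 0, 0, 0, 0, 0, 0.14], [255, 0, 0, 0, 0, 0, 0.14], [255, 0, 0, 0, 0, 0, 0.14], [255, 0, 0, 0, 0, 0, 0.07], [255, 0, 0, 0, 0, 0, 0], [255, 0, 0, 0, 0, 0, 0]],
])

```text
clock: 32.55
tcp_pos: [0.5698, -0.226, 0.103]
orientation: [-0.001, 0.765, 0.644, 0.0]
ft_force: [-2.7, 4.2, 3.8]
opening: 0.462
grasp_force: 35.0
```

```bash
python3 - <<'E'
from h import *
im,k,s=scr(); cv2.imwrite("pics/w11.png",im); print(s["q"],s["opening"],s["ft_force"])
o=s["orientation"]; print("turned",2*(np.arctan2(o[2],o[1])-np.arctan2(.0896,.996)))
E
```

```text
tcp [ 0.56979242 -0.2259734   0.10303239] q7 0.5945085664366432
[-0.20112003  0.63001967  0.72438231  1.81751508 -0.52430519  0.89740534
  0.59450857] 0.4651404673198979 [-2.26676896  4.48285654  5.29556631]
turned 1.2194040519084826
```

View pics/w11.png

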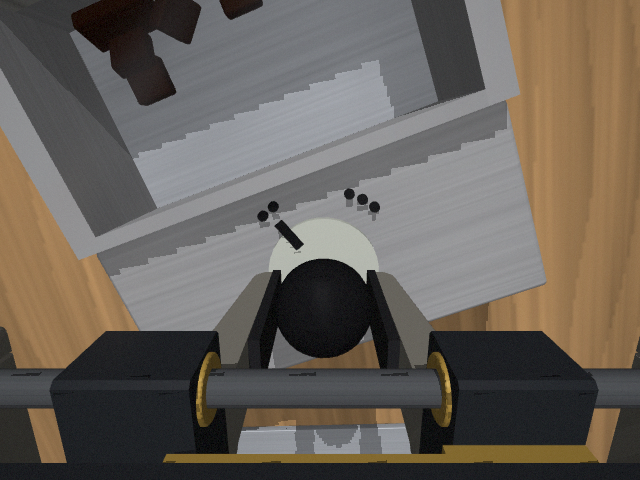

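The pointer at (289,235) is at the two studs (268,211): 1.22 rad turned back, so the knob stands at about 1.2. Release and go to the lid.

carry_out([
  [[0, 0, 0, 0, 0, 0, 0], [0, 0, 0, 0, 0, 0, 0], [0, 0, 0, 0, 0, 0, 0], [0, 0, 0, 0, 0, 0, 0], [0, 0, 0, 20, 0, 0, 0], [0, 0, 0, 30, 0, 0, 0], [0, 0, 0, 35, 0, 0, 0], [0, 0, 0, 35, 0, 0, 0]],
])

```text
clock: 33.4
tcp_pos: [0.5699, -0.2273, 0.2242]
orientation: [0.0, 0.765, 0.644, -0.0]
ft_force: [0.7, 0.4, -0.1]
opening: 0.997
grasp_force: 0.0
```

carry_out([
  [[0, -4.5, -18.4, 0, 0, 0, -0.119], [0, -4.5, -18.4, 0, 0, 0, -0.119], [0, -4.5, -18.4, 0, 0, 0, -0.119], [0, -4.5, -18.4, 0, 0, 0, -0.119], [0, -4.5, -18.4, 0, 0, 0, -0.119], [0, -4.5, -18.4, 0, 0, 0, -0.119], [0, -4.5, -18.4, 0, 0, 0, -0.119], [0, -4.5, -18.4, 0, 0, 0, -0.119], [0, -4.5, -18.4, 0, 0, 0, -0.119], [0, -4.5, -18.4, 0, 0, 0, -0.119], [0, -4.5, -18.4, 0, 0, 0, -0.119], [0, -4.5, -18.4, 0, 0, 0, -0.119], [0, -4.5, -18.4, 0, 0, 0, -0.119], [0, 0, 0, 0, 0, 0, 0], [0, 0, 0, 0, 0, 0, 0]],
])

```text
clock: 34.9
tcp_pos: [0.5115, -0.4661, 0.2228]
orientation: [-0.0, 0.997, -0.073, -0.0]
ft_force: [0.6, 0.2, 0.2]
opening: 1.002
grasp_force: 0.0
```

```bash
python3 - <<'E'
from h import *
im,k,s=scr(); cv2.imwrite("pics/w12.png",im); print(s["q"],s["orientation"])
print(nets.pinpoint("lid_handle","wrist"))
for n,z in (("lid_handle",.042),("lid",.006)):
  for a in nets.masks_of(n,"wrist")[:2]:
    q=np.argwhere(a["region"])[:,::-1]; W=np.array([pix2w("wrist",u,v,z,k)[:2] for u,v in q[::3]],np.float32)
    b=cv2.minAreaRect(W); bp=cv2.boxPoints(b); e=max([bp[1]-bp[0],bp[2]-bp[1]],key=np.linalg.norm); print(n,a["confidence"],len(q),b[:2],np.arctan2(e[1],e[0])%np.pi-np.pi)
E
```

```text
tcp [ 0.51210187 -0.46542048  0.22284887] q7 -0.48398544874914295
[ 0.01638947  0.77497247  1.12707336  1.52950445 -0.71629088  1.29732545
 -0.48398545] [-3.06638188e-04  9.97386067e-01 -7.22560630e-02 -2.43662880e-05]
[{'point': [0.5123, -0.46, 0.0257], 'confidence': 0.62}]
lid_handle 0.71 26591 ((0.5195549726486206, -0.464339017868042), (0.12144111841917038, 0.20949307084083557)) -0.14055204
lid 0.84 26116 ((0.5123975872993469, -0.4632715880870819), (0.13164550065994263, 0.22915950417518616)) -0.1411128
```

View pics/w12.png

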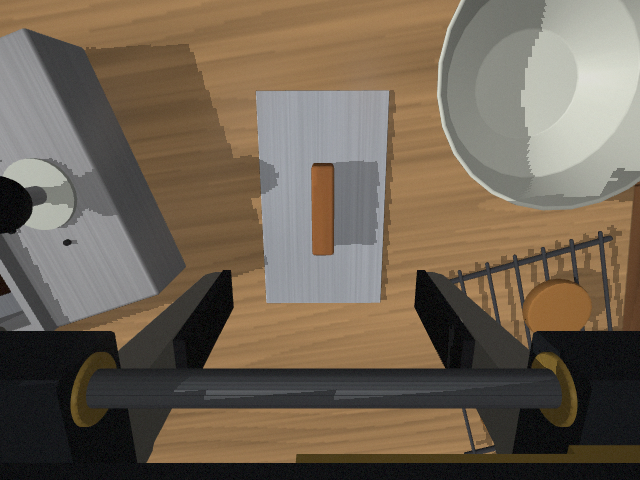

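The handle (322,209) is aligned with and centred between the fingers, and the bowl is clear of the gripper body. Descend and grip.

carry_out([
  [[0, 0, 0, -20, 0, 0, 0], [0, 0, 0, -30, 0, 0, 0], [0, 0, 0, -40, 0, 0, 0], [0, 0, 0, -40, 0, 0, 0], [0, 0, 0, -35, 0, 0, 0], [0, 0, 0, -25, 0, 0, 0], [0, 0, 0, -15, 0, 0, 0], [0, 0, 0, -6, 0, 0, 0], [0, 0, 0, 0, 0, 0, 0], [0, 0, 0, 0, 0, 0, 0], [255, 0, 0, 0, 0, 0, 0], [255, 0, 0, 0, 0, 0, 0], [255, 0, 0, 0, 0, 0, 0], [255, 0, 0, 0, 0, 0, 0], [255, 0, 0, 0, 0, 0, 0], [255, 0, 0, 0, 0, 0, 0], [255, 0, 0, 0, 0, 0, 0], [255, 0, 0, 0, 0, 0, 0]],
], newtons=50)

```text
clock: 36.9
tcp_pos: [0.5116, -0.4661, 0.012]
orientation: [-0.0, 0.997, -0.074, -0.0]
ft_force: [-0.1, -0.4, 0.7]
opening: 0.327
grasp_force: 0.0
```

```bash
python3 - <<'E'
from h import *
s=ctrl.get_state(); print(s["tcp_pos"],s["q"],s["opening"],s["ft_force"],s["orientation"])
E
```

```text
[ 0.5116399  -0.46611001  0.01203724] [ 0.10284344  0.9900326   0.93693731  1.6451268  -0.92227413  1.00690808
 -0.3597153 ] 0.32700878979867165 [-0.11353222 -0.42646565  0.68595073] [-1.34361196e-05  9.97288245e-01 -7.35945127e-02 -7.00239456e-05]
```

carry_out([
  [[255, 0, 0, 0, 0, 0, 0], [255, 0, 0, 0, 0, 0, 0], [255, 0, 0, 0, 0, 0, 0], [255, 0, 0, 0, 0, 0, 0], [255, 0, 0, 10, 0, 0, 0], [255, 0, 0, 25, 0, 0, 0], [255, 0, 0, 35, 0, 0, 0], [255, 0, 0, 40, 0, 0, 0], [255, 0, 0, 40, 0, 0, 0], [255, 0, 0, 40, 0, 0, 0], [255, 0, 0, 15, 0, 0, 0], [255, 0, 0, 0, 0, 0, 0], [255, 0, 0, 0, 0, 0, 0]],
])

```text
clock: 38.2
tcp_pos: [0.5113, -0.4651, 0.2152]
orientation: [-0.001, 0.997, -0.074, -0.001]
ft_force: [0.6, 0.9, -4.1]
opening: 0.237
grasp_force: 50.0
```

```bash
python3 - <<'E'
from h import *
im,k,s=scr(); cv2.imwrite("pics/w13.png",im); print(s["q"],s["opening"],s["grasp_force"],s["ft_force"],s["ft_torque"])
zu=s["tcp_pos"][2]-.012+.006
for a in nets.masks_of("lid","wrist")[:2]:
    q=np.argwhere(a["region"])[:,::-1]; W=np.array([pix2w("wrist",u,v,zu,k)[:2] for u,v in q[::3]],np.float32)
    b=cv2.minAreaRect(W); bp=cv2.boxPoints(b); e=max([bp[1]-bp[0],bp[2]-bp[1]],key=np.linalg.norm); print(a["confidence"],len(q),b[:2],np.arctan2(e[1],e[0])%np.pi-np.pi)
imaging.capture("scene"); print(nets.pinpoint("lid_handle","scene"))
E
```

```text
tcp [ 0.51120263 -0.46483018  0.2145125 ] q7 -0.48244354198198874
[ 0.01917068  0.78166906  1.12000992  1.5375062  -0.72096097  1.28725576
 -0.48244354] 0.23510637310391874 49.996402859687805 [-0.27482941  0.5860283  -3.43113731] [0.02825137 0.14390865 0.05306008]
0.57 81511 ((0.5137014389038086, -0.4641556739807129), (0.13232284784317017, 0.22468777000904083)) -0.14376998
0.22 4550 ((0.5752956867218018, -0.33225464820861816), (0.03427818417549133, 0.04112575203180313)) -0.38634896
[{'point': [0.5152, -0.4656, 0.229], 'confidence': 0.93}]
```

View pics/w13.png

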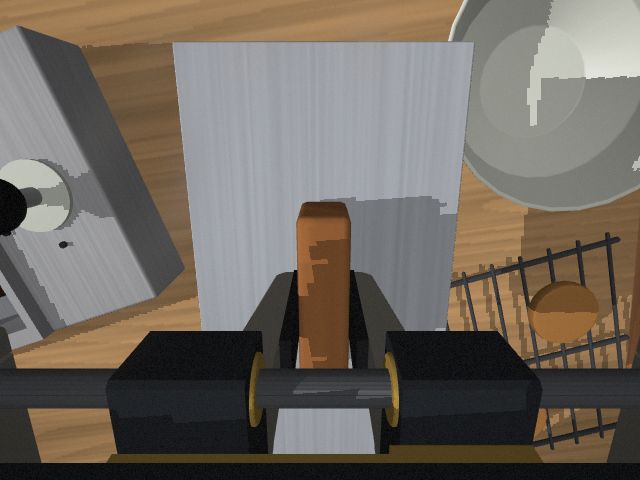

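The lid is held level, centred and parallel to the fingers. Carry it over the tank.

carry_out([
  [[255, 2.4, 25.7, 0, 0, 0, 0.023], [255, 2.4, 25.7, 0, 0, 0, 0.023], [255, 2.4, 25.7, 0, 0, 0, 0.023], [255, 2.4, 25.7, 0, 0, 0, 0.023], [255, 2.4, 25.7, 0, 0, 0, 0.023], [255, 2.4, 25.7, 0, 0, 0, 0.023], [255, 2.4, 25.7, 0, 0, 0, 0.023], [255, 2.4, 25.7, 0, 0, 0, 0.023], [255, 2.4, 25.7, 0, 0, 0, 0.023], [255, 2.4, 25.7, 0, 0, 0, 0.023], [255, 2.4, 25.7, 0, 0, 0, 0.023], [255, 2.4, 25.7, 0, 0, 0, 0.023], [255, 2.4, 25.7, 0, 0, 0, 0.023], [255, 2.4, 25.7, 0, 0, 0, 0.025], [255, 0, 0, 0, 0, 0, 0], [255, 0, 0, -40, 0, 0, 0], [255, 0, 0, -35, 0, 0, 0], [255, 0, 0, -20, 0, 0, 0], [255, 0, 0, 0, 0, 0, 0], [255, 0, 0, 0, 0, 0, 0]],
])

```text
clock: 40.4
tcp_pos: [0.5452, -0.1074, 0.1224]
orientation: [0.001, 0.996, 0.088, -0.0]
ft_force: [0.1, -0.4, -3.1]
opening: 0.234
grasp_force: 50.0
```

```bash
python3 - <<'E'
from h import *
im,k,s=scr(); cv2.imwrite("pics/w14.png",im); print(s["q"],s["opening"],s["ft_force"],s["orientation"],2*np.arctan2(s["orientation"][2],s["orientation"][1]))
b=snap("top","t14")
print(nets.pinpoint("lid","top"),nets.pinpoint("lid_handle","top"))
imaging.capture("scene"); print(nets.pinpoint("lid_handle","scene"))
c,t=np.cos(.18),np.sin(.18)
for X,Y in[(.12,-.122),(.12,-.13),(.12,.0),(.105,-.122)]: print(X,Y,w2pix("wrist",[.5366+c*X-t*Y,-.0448+t*X+c*Y,.087],k))
E
```

```text
tcp [ 0.54580212 -0.10738717  0.12302664] q7 -0.5992441302596632
[-0.66462315  0.67013625  1.10184731  1.96078453 -0.73092286  0.97773972
 -0.59924413] 0.23481134063558118 [ 1.00217047  0.67565054 -2.29157207] [5.64954843e-04 9.96142774e-01 8.77436079e-02 5.59616623e-04] 0.17571323290527532
[] []
[{'point': [0.5471, -0.1103, 0.1366], 'confidence': 0.71}, {'point': [0.7023, 0.2896, 0.0001], 'confidence': 0.16}]
0.12 -0.122 [439.52458955  38.08443535]
0.12 -0.13 [455.33261808  38.00743364]
0.12 0.0 [198.57432535  39.25811625]
0.105 -0.122 [437.16340412  70.17741027]
```

View pics/w14.png

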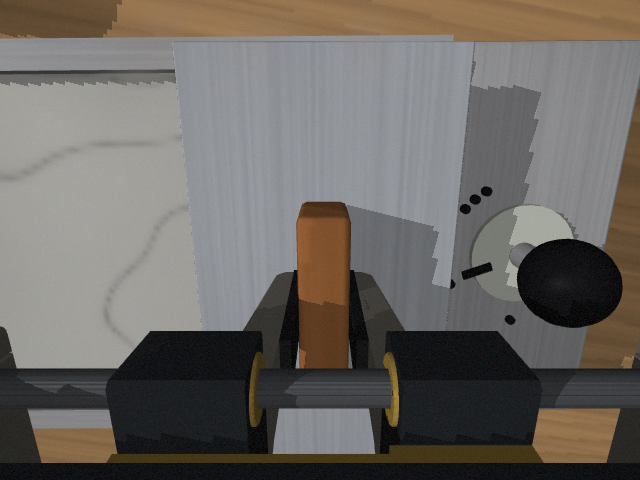

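```bash
python3 - <<'E'
from h import *
s=ctrl.get_state(); k=K("wrist"); c,t=np.cos(.18),np.sin(.18)
for u,v in((174,42),(473,41),(323.5,41.5)):
    d=pix2w("wrist",u,v,.117,k)[:2]-[.5366,-.0448]; print(c*d[0]+t*d[1],-t*d[0]+c*d[1])
d=s["tcp_pos"][:2]-[.5366,-.0448]; print("tcp",c*d[0]+t*d[1],-t*d[0]+c*d[1])
E
```

```text
0.11269326326366483 0.002772632558031559
0.11264311534044123 -0.12681923766065556
0.11266817566481789 -0.06205854378749285
tcp -0.0019369531998316217 -0.062223828278301405
```

The lid is within 2.5 mm of the tank's centre. Trim and lower it.

carry_out([
  [[255, 1.8, 1.3, -8, 0, 0, 0], [255, 0, 0, -8, 0, 0, 0], [255, 0, 0, -5, 0, 0, 0], [255, 0, 0, -2, 0, 0, 0], [255, 0, 0, 0, 0, 0, 0], [255, 0, 0, 0, 0, 0, 0]],
])

```text
clock: 41.3
tcp_pos: [0.547, -0.1052, 0.099]
orientation: [0.0, 0.996, 0.088, -0.0]
ft_force: [0.6, 0.3, -1.3]
opening: 0.235
grasp_force: 50.0
```

```bash
python3 - <<'E'
from h import *
s=ctrl.get_state(); print(s["tcp_pos"],s["ft_force"],s["opening"])
E
```

```text
[ 0.54696821 -0.1051689   0.09898605] [ 0.57375667  0.30346615 -1.32938889] 0.23462671862154946
```

carry_out([
  [[255, 0, 0, -0.5, 0, 0, 0], [60, 0, 0, 0, 0, 0, 0], [60, 0, 0, 0, 0, 0, 0], [60, 0, 0, 0, 0, 0, 0], [60, 0, 0, 0, 0, 0, 0], [60, 0, 0, 10, 0, 0, 0], [60, 0, 0, 25, 0, 0, 0], [60, 0, 0, 40, 0, 0, 0], [60, 0, 0, 40, 0, 0, 0], [60, -15, 0, 40, 0, 0, 0], [60, -30, 0, 0, 0, 0, 0], [60, -30, 0, 0, 0, 0, 0], [60, 0, 0, 0, 0, 0, 0], [60, 0, 0, 0, 0, 0, 0]],
])

```text
clock: 42.7
tcp_pos: [0.4725, -0.1045, 0.2541]
orientation: [-0.001, 0.996, 0.089, 0.001]
ft_force: [1.0, 0.1, -0.7]
opening: 0.767
grasp_force: 0.0
```

```bash
python3 - <<'E'
from h import *
b=snap("scene","s15")
for n in ("lid","lid_handle","scraper_center"): print(n,nets.pinpoint(n,"scene")[:1])
imaging.capture("top")
for n in ("lid","lid_handle","scraper_center","mat"): print(n,nets.pinpoint(n,"top")[:1])
for a in nets.masks_of("lid","top")[:1]:
    q=np.argwhere(a["region"])[:,::-1]; W=np.array([pix2w("top",u,v,.093)[:2] for u,v in q],np.float32)
    r=cv2.minAreaRect(W); print(a["confidence"],r)
print(ctrl.get_state()["tcp_pos"])
E
```

```text
lid [{'point': [0.5429, -0.107, 0.0868], 'confidence': 0.86}]
lid_handle [{'point': [0.5468, -0.1093, 0.1131], 'confidence': 0.96}]
scraper_center [{'point': [0.4473, 0.3804, 0.0229], 'confidence': 0.96}]
lid [{'point': [0.5498, -0.1011, 0.0852], 'confidence': 0.83}]
lid_handle [{'point': [0.5487, -0.1071, 0.1098], 'confidence': 0.71}]
scraper_center [{'point': [0.4521, 0.3831, 0.0254], 'confidence': 0.66}]
mat [{'point': [0.4558, 0.3899, 0.0027], 'confidence': 0.7}]Traceback (most recent call last):
  File "<stdin>", line 7, in <module>
  File "h.py", line 7, in pix2w
    f,cx,cy,R,t=k or K(n); d=R.T@np.array([(u-cx)/f,(v-cy)/f,1]); c=-R.T@t
                     ~^^^
  File "h.py", line 4, in K
    p=imaging.camera_params(n); f=240/np.tan(np.radians(p["vertical_fov"])/2)
ValueError: time passes only in moves, steps and waits
```

View pics/s15.png

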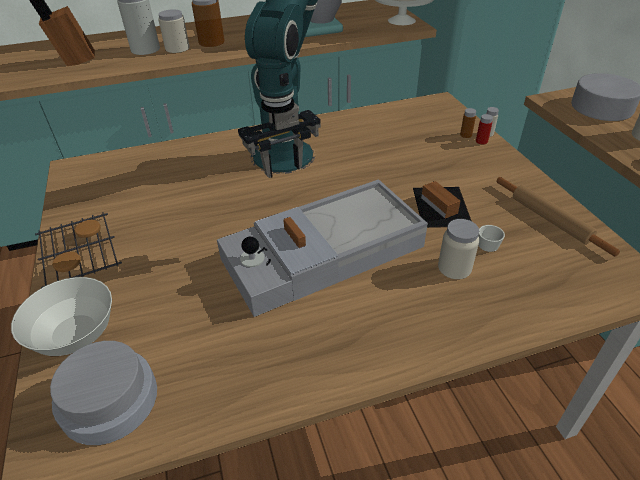

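The lid sits square and flat over the tank at (294,235). The slab is empty, the scraper is on its mat at (440,198), and the jar and ramekin haven't moved. Hand in.

```bash
python3 -c "
from cell import ticket; print(ticket.finish_job())"
```

```text
the job is handed in; nothing more can be done
None
```

The job is handed in, with no verdict returned: the knob went to melt (about 2.42 rad), all 7 chocolate pieces found at the start were scraped off the slab into the tank, the scraper is back near the middle of its mat, the knob is at hold (about 1.2 rad), the lid is over the tank to within a few millimetres, and the jar and ramekin were left alone.

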